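# Level the rework stage under a pressed spirit level

### The job

Lay the red spirit level lengthwise on the blue strip at the middle of the aluminium stage and press it down until the springy stage sits firmly on its stop, holding it there for a second to see the true reading. Then turn the orange levelling foot until the bubble comes to rest between the two black lines while the level is pressed down (the reading counts only then), and finish with the robot still pressing the level down on the stage, bubble centred. Leave the other things on the bench where they are.

Things in the scene. Friction and masses are not known exactly. Their poses are not given: they have to be found in the camera images.
- level: loose red spirit level, a bar 260 x 30 x 44 mm (x, y, z), about 0.35 kg, black end caps. Origin: centre of its underside; x along it, z up. Grip it across its 30 mm width at the middle. A white vial 90 mm long lies on top of its +x half, centred 75 mm from the middle, reaching 11 mm above the bar with its bubble. It may lie either way round on the stage.
- level_pad (a point): where to press: middle of the top of the level's black rubber press pad, 40 x 24 mm, 48 mm above the level's underside at its middle; axes as the level's
- bubble (a joint): where the green bubble (18 mm long) stands in the level's vial: 0 in the middle, 0.01 for every 3 mm towards the level's +x end (the end with the vial), stops at +-0.107 (32 mm). It runs to the higher end, 12 mm per 0.01 rad of slope, and settles in about 1 s. Between the two black lines is within 6 mm, that is +-0.02.
- deck: aluminium deck of the levelling stage, 140 x 300 x 10 mm, hinged along its short edge away from the foot. Origin: on the hinge axis, 35 mm above the bench and 15 mm below the deck's top face; y runs along the deck from the hinge to the free end near the foot, z up.
- deck_mid (a point): middle of the deck's top face, about 50 mm above the bench (up to about 10 mm off this as it tilts); axes as the deck's. A painted blue strip 50 x 290 mm runs along y through it.
- stage (a joint): spring lift of the deck in rad: springs hold the free end up at 0.038; 0 when the deck is pressed down on its stop. With the level lying there, about 4 to 10 N more on its middle brings it down, and from there on it is stiff.
- foot (a joint): angle in rad of the orange levelling foot, 0 to 6, growing clockwise from above. Clockwise raises the deck's free end: 1 rad tilts it 0.012 rad and moves the bubble about 15 mm towards that end. It stays where left; friction 0.12 N m. The level setting differs each time (uneven bench); at the start the pressed deck's free end is too low, by 0.9 to 2.2 rad of the foot.
- foot_grip (a point): grip point of the foot: on its upright axis, 205 mm from the deck's middle along the deck's y, 82 mm above the bench. The grip is an upright orange bar 42 mm long, 14 mm wide, 32 mm tall, its top 7 mm above this point, on a disc of 44 mm diameter whose top is 23 mm below this point and a 60 mm pillar; axes turn with the foot, x runs along the bar.
- meter: bystander: yellow multimeter 190 x 90 x 45 mm lying flat; origin under its centre
- spool: bystander: blue solder spool, 60 mm diameter, 40 mm high; origin under its centre
- bottle: bystander: white flux bottle, 44 mm diameter, 120 mm high; origin under its centre
- driver: bystander: screwdriver with red handle, 200 mm long, lying along its x, 26 mm high; origin under its middle
- cup: bystander: white ceramic cup, 80 mm diameter, 100 mm high; origin under its centre
- jar: bystander: amber jar with steel lid, 60 mm diameter, 60 mm high; origin under its centre

How it is judged:
On the way, in this order (a step that is already met when the one before it is completed fails the run):
1. the level lies along the blue strip and is pressed down, the deck on its stop, for a second (x of level in the frame of deck_mid between -0.03 and 0.03 m and y of level in the frame of deck_mid between -0.055 and 0.055 m and angle between the x axis of level and the y axis of deck_mid, either way round below 0.15 rad and angle between level's own z axis and vertical below 0.08 rad and contact force between level and deck above 6 N and contact force between the fingers and level above 2 N and value of joint stage below 0.005 rad), for 0.8 s.
2. with the level pressed down again the bubble rests between the lines (all of step 1 and value of joint bubble between -0.02 and 0.02 rad and angle between deck_mid's own z axis and vertical below 0.009 rad), for 0.4 s.
At the end, for the whole second after the job is handed in: Fingers press the level on the deck (over 6 N between them, deck on its stop: lift under 0.005 rad); level along the deck within 0.15 rad, its middle within 30 mm across and 55 mm along of the deck's; bubble within 6 mm of the vial's middle; deck within 0.009 rad of level (all of step 2); the arm keeps its last pose, push and grip.
It fails at once if a bystander (meter, spool, bottle, screwdriver, cup or jar) is pushed more than 30 mm from its place (distance of any of meter, spool, bottle, driver, cup, jar from where it was at the start of the episode above 0.03 m).
It also fails if it takes over 72 s, if anything falls off the work surface, if the arm or the gripper's body presses on something with over 40 N, if the wrist force passes 120 N, or if a joint passes its speed limit or range.

### The arm

A 7-joint arm with a two-finger parallel gripper is mounted at the origin on the work surface. World frame = base frame: x ahead of the robot, y to its left, z up, the work surface at z = 0. Lengths are in m, angles in rad, forces in N, time in s.
With the tool pointing down it reaches from about 0.35 to 0.9 m from the base axis. Payload 8.1 kg.
Tool frame: the origin (TCP) lies at the very end of the fingers, on their centre line; the grasp point (between the pads) lies 19 mm behind it (arm.tcp_to_grasp is the distance from the TCP to the grasp point, in m); z points along the fingers, y is the line along which they close (so a half turn about z gives the same grasp; the last joint's range is limited). The gripper opens to 92 mm and grips with 3 to 60 N. Pads are 19 mm wide; open, the fingers measure 130 mm over their backs; the gripper's body (75 mm by 190 mm) begins 47 mm behind the grasp point.
Start: joints at [-1.27, 0.434, 0.025, 1.573, -0.012, 1.134, -0.075], TCP at [0.246, 0.575, 0.227] pointing down, gripper open.
Joint ranges: [-2.62, 2.62], [-0.44, 2.09], [-1.27, 1.32], [0.08, 2.57], [-1.32, 4.46], [0.12, 2], [-2.74, 2.74]. Speed limits (rad/s): [2.22, 2.22, 3.01, 3.01, 3.14, 3.14, 3.14].

### API

Orientations are given as a rotation vector (axis times angle).
In Python, from cell import arm gives the robot as it stands.
- The arm moves only by the tool nudge_tcp, called after "Call:" in YAML: its name, and indented under it one key for each argument. Schema: {"type":"object","properties":{"ticks":{"type":"object","properties":{"steps":{"type":"array","items":{"type":"array","items":{"type":"number"},"minItems":5,"maxItems":5},"minItems":1,"maxItems":10}},"additionalProperties":false,"required":["steps"]},"force":{"type":"number"},"only":{"type":"string"},"quiet":{"type":"boolean"},"lines":{"type":"string"}},"required":["ticks"],"additionalProperties":false}. ticks is an object whose key "steps" holds a list of rows, 1 to 10 of them, each of 5 numbers: dx, dy, dz in shares of the most that a row can go, 1 being 50 mm, then a turn about the tool's z in units of 0.1 rad, then the opening from 0.0 (shut) to 1.0 (fully open); each row shifts and turns the commanded pose from where the row before left it, along the tool's axes as they then stand; what a row does not reach is not made up. A row lasts 1/10 s, in which the tool goes at most 0.05 m and 0.15 rad, less where a joint would pass 70% of its speed; a pose out of reach is approached as far as the arm can. The fingers move at their own pace and stop on an object; force is the grip in N (left out, the last holds). Time passes only in rows, so rows that do not move let the fingers close. The tool returns the time, the measured TCP pose, the force, the opening and the grip force at its end. only (a regular expression) keeps the lines of the reply that match it, lines (a string "A,B") keeps lines A to B, and quiet returns only ok. Input that does not fit is refused with a message, and nothing moves.
- arm.observe(): the state, without advancing time (a new reading comes with each control period).
- arm.get_image(name): name is "scene" or "side" or "wrist"; returns a dict with "image" (480x640x3 uint8, blue, green, red), "fx", "fy", "cx", "cy" (pixels), "cam_to_world" (4x4, takes a point from camera to world coordinates); the wrist camera has in their place "mount" (4x4, takes a point from camera to tool coordinates, whose origin is the TCP and whose axes are the flange's). Camera axes: x right, y down, z forward; pixel columns grow to the right and rows downward; lengths in m; the calibration is good to about 2 mm. A picture is of the moment at which its call begins: read the wrist's pose just before it. There is no depth.
- arm.sign_off(): hands the job in; it is judged then, once.
The state is a dict: "clock": time; "joints": joint angles; "dq": joint speeds; "joint_efforts": joint torques, N m; "position": TCP position; "ee_rot": TCP orientation; "force": force on the tool from outside, world axes, zero at the start; "ft_torque": the same for the moment, N m; "width": opening from 0.0 (shut) to 1.0 (fully open); "gripper_force": force on a finger pad.
Only numpy, scipy, OpenCV 4.12 (cv2) and the standard library are available. Lean on these libraries where they do the work, as an engineer would, in place of code of your own. Each camera call takes 0.05 s, during which the arm holds its last target. There are 200 camera calls.

## Working session

There is one attempt and no reset: what is moved stays moved. The work goes in short steps, Python scripts to look and compute and a tool call to move; the robot and the scene stay as the last step left them, time stands still between calls to the robot, and variables do not carry over. Pictures are saved under pics/ and viewed, at most 10 in all, crops included, and the job is handed in when it is done.

```bash
ls; mkdir -p pics; cat > h.py <<'E'
import numpy as np,cv2
from cell import arm
from scipy.spatial.transform import Rotation as R
def px2w(im,u,v,z):
    T=np.array(im["cam_to_world"]);d=T[:3,:3]@np.array([(u-im["cx"])/im["fx"],(v-im["cy"])/im["fy"],1]);o=T[:3,3]
    return o+d*(z-o[2])/d[2]
def w2px(im,p):
    T=np.linalg.inv(np.array(im["cam_to_world"]));q=T[:3,:3]@np.array(p)+T[:3,3]
    return im["fx"]*q[0]/q[2]+im["cx"],im["fy"]*q[1]/q[2]+im["cy"]
E
python3 - <<'E'
from h import *
import pickle
for n in ["scene","side"]:
    im=arm.get_image(n);cv2.imwrite(f"pics/{n}0.png",im["image"]);
    pickle.dump(im,open(n+".pkl","wb"));print(n,np.round(im["cam_to_world"],3).tolist(),im["fx"])
s=arm.observe();print(s)
E
```

```text
cell.py
pics
scene [[0.691, 0.509, -0.514, 1.25], [0.723, -0.499, 0.478, -0.641], [-0.013, -0.701, -0.713, 1.185], [0.0, 0.0, 0.0, 1.0]] 559.0762159021054
side [[0.98, -0.11, 0.168, 0.334], [-0.2, -0.599, 0.775, -1.216], [0.015, -0.793, -0.609, 1.15], [0.0, 0.0, 0.0, 1.0]] 505.52036640498574
{'clock': 0.1, 'joints': array([-1.26959665,  0.4351801 ,  0.02495744,  1.57402599, -0.01161645,
        1.13405668, -0.07513028]), 'dq': array([-0.00027836, -0.0011882 ,  0.00091693, -0.00267511, -0.00080458,
       -0.0009985 , -0.00038032]), 'joint_efforts': array([ 2.66467730e-03, -6.69112301e+01,  9.87448320e-01, -3.15145719e+01,
       -6.05992251e-02,  3.74213350e-02,  9.92851983e-05]), 'position': array([0.24541545, 0.57426343, 0.22599896]), 'ee_rot': array([-6.30089968e-01, -3.07756166e+00,  2.37664749e-03]), 'force': array([0.59155785, 0.43622704, 0.30560523]), 'ft_torque': array([ 0.0110811 , -0.02928148,  0.00181473]), 'gripper_force': 0.0, 'width': 1.0004756020603052}
```
View pics/scene0.png

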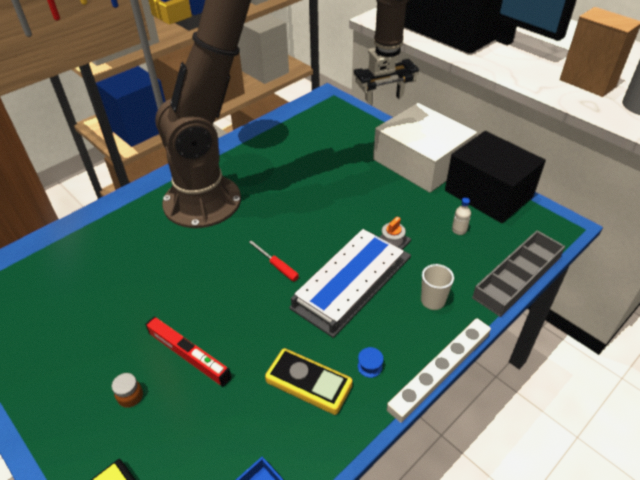

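View pics/side0.png

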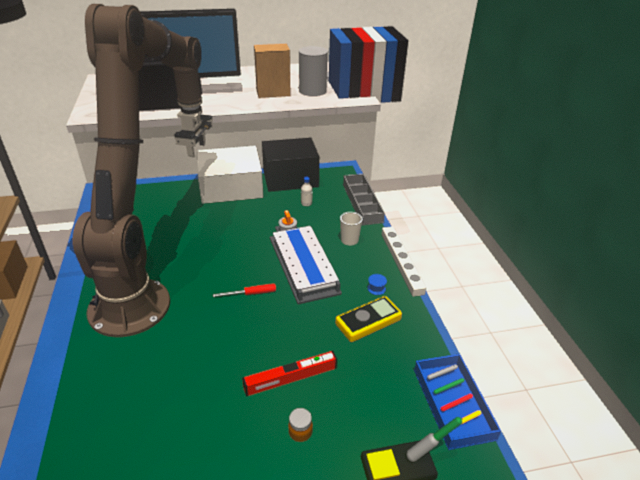

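The scene view shows the level lying at about (188,350), with its vial towards (215,365). The deck runs from (320,310) to (390,240) and the foot is at (395,228). I'll enlarge both.

```bash
python3 - <<'E'
from h import *
import pickle
s=pickle.load(open("scene.pkl","rb"))["image"];d=pickle.load(open("side.pkl","rb"))["image"]
def c(i,u,v,w,h,W,H): return cv2.resize(i[v:v+h,u:u+w],(W,H),interpolation=cv2.INTER_CUBIC)
a=np.vstack([c(s,140,310,100,75,400,300),c(d,235,340,110,60,400,300*0+218)])
b=c(s,285,210,130,130,400,400)
a=cv2.copyMakeBorder(a,0,600-a.shape[0],0,0,cv2.BORDER_CONSTANT);b=cv2.copyMakeBorder(b,0,200,0,0,cv2.BORDER_CONSTANT)
cv2.imwrite("pics/c1.png",np.hstack([a,b]))
E
```

View pics/c1.png

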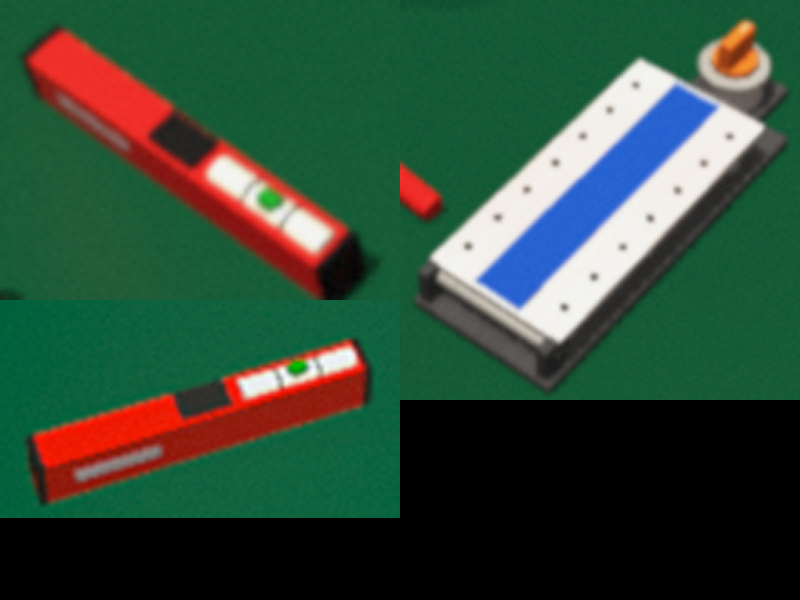

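The level pad is at scene (186,344) and side (290.8,367.5). The vial is at the right-hand end, and the deck strip corners are clear. Next I compute positions.

```bash
python3 - <<'E'
from h import *
import pickle
s=pickle.load(open("scene.pkl","rb"));d=pickle.load(open("side.pkl","rb"))
P=lambda n,p:print(n,np.round(p,4))
P("pad scene",px2w(s,186,344,.048));P("pad side",px2w(d,290.8,367.5,.048))
a=px2w(s,151.25,321.25,.044);b=px2w(s,224.3,372.5,.044);P("ends",[a,b]);P("len,yaw",[np.linalg.norm(b-a),np.degrees(np.arctan2(*(b-a)[1::-1]))]);P("mid",(a+b)/2)
f=lambda u,v:(285+(u-400)/3.077,210+v/3.077)
z0,z1=.0505,.0595
def quad(c,name):
    q=[px2w(s,*f(*x),z) for x,z in zip(c,(z1,z1,z0,z0))]
    far=(q[0]+q[1])/2;near=(q[2]+q[3])/2;P(name+" far/near/mid",[far,near,(far+near)/2])
    y=(far-near);P("len,yaw,widths",[np.linalg.norm(y),np.degrees(np.arctan2(y[1],y[0])),np.linalg.norm(q[0]-q[1]),np.linalg.norm(q[2]-q[3])])
    m=(far+near)/2;y/=np.linalg.norm(y);P("foot",m+.205*y)
quad([(678,84),(718,107),(521,308),(477,282)],"strip")
quad([(640,58),(766,127),(554,347),(431,258)],"deck")
for c in [(746,23),(722,55)]:P("bar",px2w(s,*f(*c),.089))
P("disc c",px2w(s,*f(735,65),.059))
st=arm.observe();print(np.round(R.from_rotvec(st["ee_rot"]).as_matrix(),3))
E
```

```text
pad scene [ 0.4567 -0.3569  0.048 ]
pad side [ 0.4543 -0.362   0.048 ]
ends [[ 0.3355 -0.3802  0.044 ]
 [ 0.5826 -0.3365  0.044 ]]
len,yaw [ 0.251  10.0423]
mid [ 0.4591 -0.3584  0.044 ]
strip far/near/mid [[ 0.5611  0.2324  0.0595]
 [ 0.5955 -0.0509  0.0505]
 [ 0.5783  0.0907  0.055 ]]
len,yaw,widths [2.85600e-01 9.69222e+01 4.55000e-02 4.58000e-02]
foot [0.5536 0.2941 0.0615]
deck far/near/mid [[ 0.5605  0.2384  0.0595]
 [ 0.596  -0.0602  0.0505]
 [ 0.5782  0.0891  0.055 ]]
len,yaw,widths [ 0.3009 96.7806  0.141   0.1385]
foot [0.554  0.2926 0.0611]
bar [0.5473 0.3116 0.089 ]
bar [0.56   0.2637 0.089 ]
disc c [0.5584 0.287  0.059 ]
[[-0.92   0.393 -0.   ]
 [ 0.393  0.92  -0.001]
 [-0.    -0.002 -1.   ]]
```

The rows are not in the units I measure in: shifts go in shares of 50 mm and turns go in units of 0.1 rad. I convert before sending: -0.05 m is -1, -0.04 m is -0.8, -0.145 rad is -1.45.

Call:
nudge_tcp:
  ticks: {"steps": [[0,0,0,-1.45,1],[0,0,0,-1.45,1],[0,0,0,-1.45,1],[0,0,0,-1.43,1],[-0.8,-0.6,0,0,1],[-0.8,-0.6,0,0,1],[-0.8,-0.6,0,0,1],[-0.6,-0.8,0,0,1],[0,-1,0,0,1],[0,-1,0,0,1]]}

```text
clock: 1.1
position: [0.4341, 0.372, 0.2259]
ee_rot: [0.271, -3.129, 0.001]
force: [0.6, -1.0, 1.4]
width: 0.999
gripper_force: 0.0
```

Call:
nudge_tcp:
  ticks: {"steps": [[0,-1,0,0,1],[0,-1,0,0,1],[0,-1,0,0,1],[0,-1,0,0,1],[0,-1,0,0,1],[0,-1,0,0,1],[0,-1,0,0,1],[0,-1,0,0,1],[0,-1,0,0,1],[0,-1,0,0,1]]}

```text
clock: 2.1
position: [0.5196, -0.1202, 0.2267]
ee_rot: [0.273, -3.13, -0.0]
force: [1.1, 1.2, -0.4]
width: 1.0
gripper_force: 0.0
```

Scaled: 0.03 m is 0.6, -0.045 m is -0.9.

Call:
nudge_tcp:
  ticks: {"steps": [[0.4,-0.9,0,0,1],[0.4,-0.9,0,0,1],[0.4,-0.9,0,0,1],[0.4,-0.9,0,0,1],[0.46,-0.88,0,0,1],[0,0,0.6,0,1],[0,0,0.8,0,1],[0,0,0.6,0,1],[0,0,0,0,1]]}

```text
clock: 3.0
position: [0.4546, -0.3548, 0.1227]
ee_rot: [0.272, -3.123, -0.008]
force: [-0.3, 0.9, 0.7]
width: 1.001
gripper_force: 0.0
```

```bash
python3 - <<'E'
from h import *
s=arm.observe();im=arm.get_image("wrist");cv2.imwrite("pics/w1.png",im["image"])
print(np.round(s["position"],4),R.from_rotvec(s["ee_rot"]).as_matrix().round(3).tolist(),np.round(s["joints"],2),np.round(im["mount"],3).tolist(),im["fx"],im["cx"],im["cy"])
p=s["position"];M=np.eye(4);M[:3,:3]=R.from_rotvec(s["ee_rot"]).as_matrix();M[:3,3]=p
im["cam_to_world"]=M@im["mount"];
for q in [(.456,-.3595,.048),(.5845,-.337,.044),(.456-.04,-.3595-.007,.044)]:print(np.round(w2px(im,q)))
E
```

```text
[ 0.4546 -0.3548  0.1227] [[-0.985, -0.173, -0.007], [-0.173, 0.985, 0.004], [0.006, 0.005, -1.0]] [ 0.37  0.47  0.27  1.82 -0.16  0.87  2.47] [[0.0, -0.967, -0.253, 0.067], [1.0, 0.0, 0.0, 0.0], [-0.0, -0.253, 0.967, -0.158], [0.0, 0.0, 0.0, 1.0]] 406.06783616147806 319.44400139313467 233.29225015387013
[310. 245.]
[311. 426.]
[310. 176.]
```

View pics/w1.png

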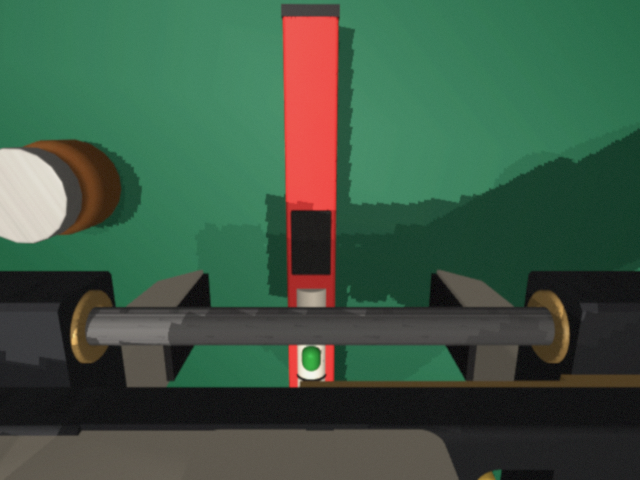

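The pad appears at (311,242), where I predicted (310,245). The bar is aligned with the fingers, so I can descend and grip.

Scaled: -0.005 m is -0.1, 0.04 m is 0.8.

Call:
nudge_tcp:
  ticks: {"steps": [[0,-0.1,0.6,0,1],[0,0,0.8,0,1],[0,0,0.6,0,1],[0,0,0.18,0,1],[0,0,0,0,0.2],[0,0,0,0,0.2],[0,0,0,0,0.2],[0,0,0,0,0.2],[0,0,0,0,0.2],[0,0,0,0,0.2]]}
  force: 35

```text
clock: 4.05
position: [0.4583, -0.3617, 0.0182]
ee_rot: [-0.273, 3.129, -0.001]
force: [0.7, -0.3, -0.4]
width: 0.524
gripper_force: 0.0
```

Call:
nudge_tcp:
  ticks: {"steps": [[0,0,-0.1,0,0.2],[0,0,-0.4,0,0.2],[0,0,-0.8,0,0.2],[0,0,-0.8,0,0.2],[0,0,-0.6,0,0.2],[0,0,0,0,0.2]]}

```text
clock: 4.65
position: [0.4601, -0.3634, 0.1575]
ee_rot: [-0.272, 3.124, -0.007]
force: [1.3, 0.3, -0.3]
width: 0.203
gripper_force: 0.0
```

The fingers close more slowly than I allowed, so the grip missed. I'll reopen and check the level.

Call:
nudge_tcp:
  ticks: {"steps": [[0,0,0,0,0.7],[0,0,0,0,0.7],[0,0,0,0,0.7],[0,0,0,0,0.7],[0,0,0,0,0.7],[0,0,0,0,0.7]]}
  force: 35

```text
clock: 5.25
position: [0.4579, -0.3616, 0.1524]
ee_rot: [0.273, -3.129, -0.001]
force: [-0.4, -0.4, 1.3]
width: 0.668
gripper_force: 0.0
```

```bash
python3 - <<'E'
from h import *
import pickle
o=pickle.load(open("scene.pkl","rb"));n=arm.get_image("scene")
a=o["image"][300:390,140:240].astype(int);b=n["image"][300:390,140:240].astype(int)
for i in (a,b):
    m=(i[...,2]>140)&(i[...,1]<80);y,x=np.nonzero(m);print(m.sum(),x.min()+140,x.max()+140,y.min()+300,y.max()+300,x[y==y.min()].mean()+140)
s=arm.observe();im=arm.get_image("wrist");i=im["image"].astype(int)
m=(i[...,2]>140)&(i[...,1]<80);m[280:]=0
for r in range(0,280,40):
    x=np.nonzero(m[r])[0];print(r,x.min() if len(x) else None,x.max() if len(x) else None)
y=np.nonzero(m[:, 312])[0];print(y.min())
M=np.eye(4);M[:3,:3]=R.from_rotvec(s["ee_rot"]).as_matrix();M[:3,3]=s["position"];im["cam_to_world"]=M@im["mount"]
k=i[:300,300:325].max(2)<60;k=k.mean(1)>.8;print(np.nonzero(k)[0][[0,-1]],np.nonzero(np.diff(k.astype(int)))[0])
print(w2px(im,(.456,-.3595,.048)),s["position"])
E
```

```text
749 147 226 318 376 155.5
476 153 226 327 376 158.5
0 None None
40 300 348
80 301 347
120 301 346
160 301 345
200 301 344
240 302 343
24Traceback (most recent call last):
  File "<stdin>", line 13, in <module>
IndexError: index 0 is out of bounds for axis 0 with size 0
```

Scaled: 0.002 m is 0.04, 0.045 m is 0.9.

Call:
nudge_tcp:
  ticks: {"steps": [[0.04,0.04,0.8,0,0.7],[0,0,0.9,0,0.7],[0,0,0.8,0,0.7],[0,0,0.26,0,0.7],[0,0,0,0,0.25],[0,0,0,0,0.2],[0,0,0,0,0.2],[0,0,0,0,0.2],[0,0,0,0,0.2],[0,0,0,0,0.2]]}
  force: 35

```text
clock: 6.35
position: [0.4564, -0.3603, 0.016]
ee_rot: [-0.273, 3.128, -0.001]
force: [-1.6, 2.3, 9.2]
width: 0.324
gripper_force: 35.0
```

Call:
nudge_tcp:
  ticks: {"steps": [[0,0,0,0,0.2],[0,0,0,0,0.2]]}

```text
clock: 6.55
position: [0.4564, -0.3603, 0.016]
ee_rot: [-0.273, 3.128, -0.001]
force: [-0.9, 0.9, 8.0]
width: 0.322
gripper_force: 35.0
```

Call:
nudge_tcp:
  ticks: {"steps": [[0,0,-0.2,0,0.2],[0,0,-0.6,0,0.2],[0,0,-0.9,0,0.2],[0,0,-0.9,0,0.2],[0,0,0,1.5,0.2],[0,0,0,1.5,0.2],[0,0,0,1.5,0.2],[0,0,0,1.5,0.2],[0,0,0,1.5,0.2],[0,0,0,1.5,0.2]]}

```text
clock: 7.55
position: [0.4554, -0.3597, 0.1452]
ee_rot: [-1.124, -2.933, -0.001]
force: [-0.4, 0.4, -2.6]
width: 0.326
gripper_force: 35.0
```

Call:
nudge_tcp:
  ticks: {"steps": [[0,0,0,1.5,0.2],[0,0,0,1.5,0.2],[0,0,0,1.5,0.2],[0,0,0,1.5,0.2],[0,0,0,1.27,0.2],[0.9,0.36,0,0,0.2],[0.9,0.36,0,0,0.2],[0.9,0.36,0,0,0.2],[0.9,0.36,0,0,0.2],[0.9,0.36,0,0,0.2]]}

```text
clock: 8.55
position: [0.5186, -0.1238, 0.1453]
ee_rot: [-2.086, -2.348, -0.001]
force: [1.9, -0.5, -3.1]
width: 0.325
gripper_force: 35.0
```

Call:
nudge_tcp:
  ticks: {"steps": [[0.9,0.36,0,0,0.2],[0.9,0.36,0,0,0.2],[0.9,0.36,0,0,0.2],[0.8,0.4,0,0,0.2],[0,0,0,0,0.2],[0,0,0,0,0.2]]}

```text
clock: 9.15
position: [0.5713, 0.0579, 0.1448]
ee_rot: [-2.083, -2.351, 0.001]
force: [0.0, -0.9, -2.8]
width: 0.322
gripper_force: 35.0
```

```bash
cat > rel.py <<'E'
from h import *
import sys
# where is target in tool axes: python3 rel.py x y z yaw_y_deg
s=arm.observe();M=R.from_rotvec(s["ee_rot"]).as_matrix()
t=np.array([float(v) for v in sys.argv[1:4]])
print("d",np.round(M.T@(t-s["position"]),4),"yawy",np.degrees(np.arctan2(M[1,1],M[0,1])).round(2),"z",M[:,2].round(3),"q",s["joints"].round(2),"F",s["force"].round(1))
E
python3 rel.py .5783 .09 .08; python3 - <<'E'
from h import *
im=arm.get_image("scene");i=im["image"]
cv2.imwrite("pics/s2.png",cv2.resize(i[150:350,250:510],(780,600),interpolation=cv2.INTER_CUBIC))
E
```

```text
d [0.031  0.0109 0.0648] yawy 6.94 z [-0.001  0.    -1.   ] q [-0.7   0.51  0.73  1.84 -0.41  0.95  0.33] F [ 0.  -0.9 -2.8]
```

View pics/s2.png

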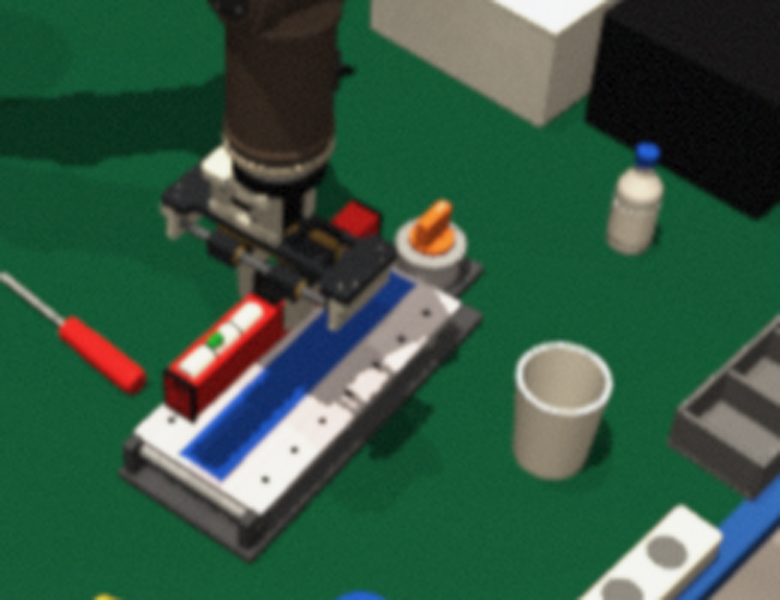

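The level is held parallel to the strip with its vial at the hinge end, visible at (225,335), and the cup and spool are clear. Now I lower it.

Scaled: 0.016 m is 0.32, 0.02 m is 0.4.

Call:
nudge_tcp:
  ticks: {"steps": [[0.32,0.11,0.2,0,0.2],[0.3,0.11,0.4,0,0.2],[0,0,0.4,0,0.2],[0,0,0.2,0,0.2],[0,0,0,0,0.2]]}

```text
clock: 9.7
position: [0.5776, 0.0874, 0.0836]
ee_rot: [-2.088, -2.346, 0.004]
force: [0.0, -0.8, -2.9]
width: 0.322
gripper_force: 35.0
```

Call:
nudge_tcp:
  ticks: {"steps": [[0,0,0.08,0,0.2],[0,0,0.06,0,0.2],[0,0,0,0,0.2]]}

```text
clock: 10.0
position: [0.579, 0.0884, 0.078]
ee_rot: [2.087, 2.348, 0.001]
force: [0.3, 0.0, -2.5]
width: 0.325
gripper_force: 35.0
```

Call:
nudge_tcp:
  ticks: {"steps": [[0,0,0.06,0,0.2],[0,0,0.06,0,0.2],[0,0,0,0,0.2]]}

```text
clock: 10.3
position: [0.5787, 0.0886, 0.0715]
ee_rot: [-2.087, -2.348, 0.0]
force: [-0.5, 0.1, -1.2]
width: 0.324
gripper_force: 35.0
```

```bash
python3 rel.py .5783 .09 .07
```

```text
d [ 0.0014 -0.0002  0.0015] yawy 6.75 z [-0.  0. -1.] q [-0.69  0.61  0.65  1.87 -0.5   0.82  0.35] F [-0.5  0.1 -1.2]
```

Call:
nudge_tcp:
  ticks: {"steps": [[0,0,0.04,0,0.2],[0,0,0,0,0.2]]}

```text
clock: 10.5
position: [0.579, 0.0886, 0.0699]
ee_rot: [2.087, 2.348, 0.001]
force: [-0.8, -0.5, 1.2]
width: 0.325
gripper_force: 35.0
```

Call:
nudge_tcp:
  ticks: {"steps": [[0,0,0,0,0.5],[0,0,0,0,0.6],[0,0,0,0,0.6],[0,0,-0.3,0,0.6],[0,0,-0.6,0,0.6],[0,0,-0.6,0,0.6],[0,0,0,0,0.0],[0,0,0,0,0.0],[0,0,0,0,0.0],[0,0,0,0,0.0]]}
  force: 20

```text
clock: 11.5
position: [0.5781, 0.0886, 0.144]
ee_rot: [-2.086, -2.348, 0.002]
force: [-0.3, -0.7, -0.3]
width: 0.302
gripper_force: 0.0
```

Call:
nudge_tcp:
  ticks: {"steps": [[0,0,0,0,0],[0,0,0,0,0],[0,0,0,0,0]]}

```text
clock: 11.8
position: [0.5787, 0.0885, 0.1444]
ee_rot: [-2.087, -2.348, 0.001]
force: [0.5, -1.0, -0.1]
width: 0.044
gripper_force: 0.0
```

```bash
python3 rel.py .5783 .09 .105
```

```text
d [ 0.0015 -0.0002  0.0394] yawy 6.75 z [-0. -0. -1.] q [-0.74  0.53  0.72  1.81 -0.42  0.96  0.28] F [ 0.5 -1.  -0.1]
```

Scaled: 0.02 m is 0.4, 0.014 m is 0.28.

Call:
nudge_tcp:
  ticks: {"steps": [[0,0,0.4,0,0],[0,0,0.28,0,0],[0,0,0.1,0,0],[0,0,0,0,0]]}

```text
clock: 12.2
position: [0.5782, 0.0884, 0.1049]
ee_rot: [-2.086, -2.348, 0.002]
force: [-0.5, 1.0, -0.2]
width: 0.004
gripper_force: 0.0
```

Call:
nudge_tcp:
  ticks: {"steps": [[0,0,0.08,0,0],[0,0,0,0,0]]}

```text
clock: 12.4
position: [0.5789, 0.0886, 0.1018]
ee_rot: [2.087, 2.348, 0.0]
force: [0.0, 0.4, -0.4]
width: 0.007
gripper_force: 0.0
```

Call:
nudge_tcp:
  ticks: {"steps": [[0,0,0.06,0,0],[0,0,0,0,0]]}

```text
clock: 12.6
position: [0.5793, 0.0894, 0.0993]
ee_rot: [2.086, 2.349, 0.003]
force: [-0.7, 2.6, 6.3]
width: 0.004
gripper_force: 2.9
```

Scaled: 0.003 m is 0.06.

Call:
nudge_tcp:
  ticks: {"steps": [[0,0,0.06,0,0],[0,0,0,0,0]]}

```text
clock: 12.8
position: [0.5794, 0.0904, 0.0965]
ee_rot: [-2.085, -2.349, -0.004]
force: [-1.2, 5.1, 7.5]
width: 0.008
gripper_force: 4.0
```

Call:
nudge_tcp:
  ticks: {"steps": [[0,0,0.04,0,0],[0,0,0,0,0]]}

```text
clock: 13.0
position: [0.58, 0.0909, 0.0951]
ee_rot: [-2.084, -2.35, -0.006]
force: [-2.6, 6.7, 12.1]
width: 0.005
gripper_force: 6.0
```

Call:
nudge_tcp:
  ticks: {"steps": [[0,0,0.04,0,0],[0,0,0,0,0]]}

```text
clock: 13.2
position: [0.5812, 0.0913, 0.0943]
ee_rot: [2.084, 2.35, 0.01]
force: [-2.0, 7.3, 20.9]
width: 0.005
gripper_force: 10.7
```

Scaled: 0.001 m is 0.02.

Call:
nudge_tcp:
  ticks: {"steps": [[0,0,0.02,0,0],[0,0,0,0,0],[0,0,0,0,0],[0,0,0,0,0],[0,0,0,0,0],[0,0,0,0,0],[0,0,0,0,0],[0,0,0,0,0],[0,0,0,0,0],[0,0,0,0,0]]}

```text
clock: 14.2
position: [0.5815, 0.0915, 0.0939]
ee_rot: [2.084, 2.35, 0.012]
force: [-3.5, 7.8, 24.8]
width: 0.004
gripper_force: 12.8
```

Call:
nudge_tcp:
  ticks: {"steps": [[0,0,0,0,0],[0,0,0,0,0],[0,0,0,0,0],[0,0,0,0,0],[0,0,0,0,0]]}

```text
clock: 14.7
position: [0.5816, 0.0914, 0.0939]
ee_rot: [2.084, 2.35, 0.012]
force: [-3.8, 8.2, 25.8]
width: 0.005
gripper_force: 12.8
```

```bash
cat > bub.py <<'E'
from h import *
import sys
def b(n,z):
    im=arm.get_image(n);i=im["image"]
    c=np.array(w2px(im,(.59,.015,z)));x0,y0=(c-45).astype(int)
    k=i[y0:y0+90,x0:x0+90];H=cv2.cvtColor(k,cv2.COLOR_BGR2HSV).astype(int)
    g=(H[...,0]>45)&(H[...,0]<75)&(H[...,1]>120)&(H[...,2]>95)
    nn,l,st,ce=cv2.connectedComponentsWithStats(g.astype(np.uint8));
    w=(k.min(2)>150)
    return im,k,(x0,y0)
ks=[]
for n in("scene","side"):
    im,k,o=b(n,.10);ks.append(cv2.resize(k,(400,400),interpolation=cv2.INTER_CUBIC));print(n,o,"scale",400/90)
cv2.imwrite(sys.argv[1],np.hstack(ks))
E
python3 bub.py pics/b1.png
```

```text
scene (np.int64(289), np.int64(233)) scale 4.444444444444445
side (np.int64(268), np.int64(212)) scale 4.444444444444445
```

View pics/b1.png

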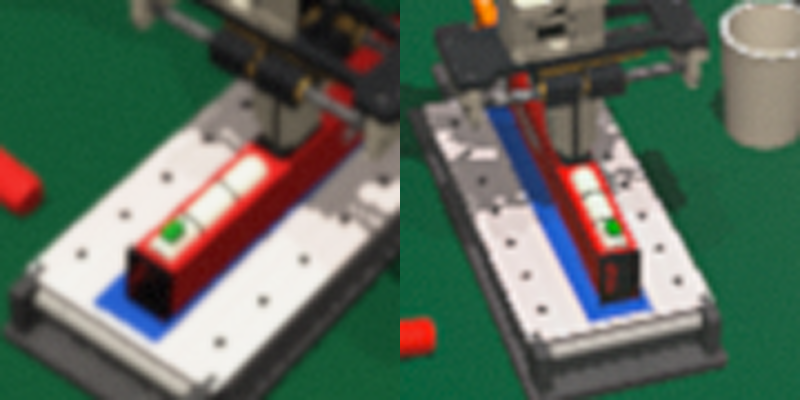

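The bubble is at scene crop (174,231), against a vial centre of (209,204). That is about 30 mm towards the hinge, so the foot needs roughly +2.0 rad. I'll lift off and look at the foot.

Scaled: 0.045 m is 0.9, 0.04 m is 0.8.

Call:
nudge_tcp:
  ticks: {"steps": [[0,0,-0.2,0,0],[0,0,-0.5,0,0],[0,0,-0.7,0,0.3],[0.8,0,0,0,0.5],[0.9,0,0,0,0.5],[0.9,0,0,0,0.5],[0.8,0,0,0,0.5],[0,0,0,0,0.5],[0,0,0,0,0.5]]}

```text
clock: 15.7
position: [0.5584, 0.2583, 0.1606]
ee_rot: [2.084, 2.351, -0.001]
force: [0.3, -0.6, -0.3]
width: 0.493
gripper_force: 0.0
```

```bash
python3 - <<'E'
from h import *
import pickle
s=arm.observe();im=arm.get_image("wrist");M=np.eye(4);M[:3,:3]=R.from_rotvec(s["ee_rot"]).as_matrix();M[:3,3]=s["position"];im["cam_to_world"]=M@im["mount"]
pickle.dump(im,open("w.pkl","wb"));cv2.imwrite("pics/w2.png",im["image"]);print(s["position"],w2px(im,(.554,.293,.089)))
E
```

```text
[0.55840332 0.25827352 0.16057129] (np.float64(317.48058723996587), np.float64(186.96082198648656))
```

View pics/w2.png

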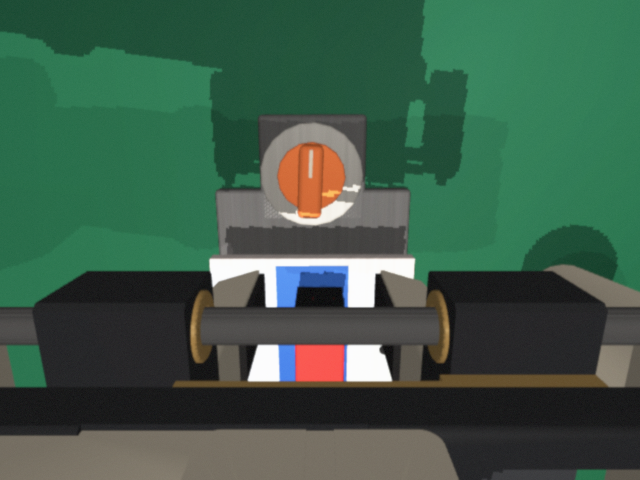

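The bar top spans (311,144) to (310,212), centred at (311,178) and already parallel to the tool's x axis.

```bash
python3 - <<'E'
from h import *
import pickle
im=pickle.load(open("w.pkl","rb"))
a=px2w(im,311,144,.089);b=px2w(im,310.5,212,.089);print(a,b,np.linalg.norm(a-b),(a+b)/2,px2w(im,311,177,.059))
import subprocess;m=(a+b)/2
print(subprocess.run(["python3","rel.py",*map(str,(m[0],m[1],.064))],capture_output=True,text=True).stdout)
E
```

```text
[0.54761003 0.31622172 0.089     ] [0.55173027 0.27813562 0.089     ] 0.038308317969857585 [0.54967015 0.29717867 0.089     ] [0.54952782 0.29455125 0.059     ]
d [ 0.0415 -0.0044  0.0968] yawy 6.74 z [ 0.    -0.001 -1.   ] q [-1.    0.56  0.73  1.72 -0.42  1.03 -0.  ] F [ 0.4 -0.3  0.8]
```

Call:
nudge_tcp:
  ticks: {"steps": [[0.42,-0.04,0.4,0,0.5],[0.4,-0.04,0.6,0,0.5],[0,0,0.6,0,0.5],[0,0,0.32,0,0.5],[0,0,0,0,0.5]]}

```text
clock: 16.25
position: [0.5493, 0.295, 0.063]
ee_rot: [-2.09, -2.346, 0.006]
force: [0.7, -0.2, 0.0]
width: 0.502
gripper_force: 0.0
```

```bash
python3 rel.py .55 .2965 .064
```

```text
d [ 0.0014  0.0008 -0.001 ] yawy 6.6 z [-0.003 -0.003 -1.   ] q [-1.    0.68  0.65  1.78 -0.52  0.87  0.01] F [ 0.7 -0.2  0. ]
```

Call:
nudge_tcp:
  ticks: {"steps": [[0,0,0,0,0.0],[0,0,0,0,0],[0,0,0,0,0],[0,0,0,0,0],[0,0,0,0,0],[0,0,0,0,0],[0,0,0,0,0]]}
  force: 40

```text
clock: 16.95
position: [0.5484, 0.2977, 0.0653]
ee_rot: [-2.084, -2.347, 0.003]
force: [-7.7, -2.1, 9.7]
width: 0.151
gripper_force: 39.8
```

```bash
python3 rel.py .55 .2965 .064
```

```text
d [-0.0013  0.0015  0.0013] yawy 6.79 z [-0.003  0.    -1.   ] q [-1.    0.68  0.65  1.78 -0.52  0.87  0.01] F [-7.7 -2.1  9.7]
```

Scaled: -0.001 m is -0.02, 0.001 m is 0.02, 0.14 rad is 1.4.

Call:
nudge_tcp:
  ticks: {"steps": [[0,0.02,-0.02,1,0],[0,0,0,1.4,0],[0,0,0,1.4,0],[0,0,0,1.4,0],[0,0,0,1.4,0],[0,0,0,1.4,0],[0,0,0,1.4,0],[0,0,0,0.6,0],[0,0,0,0,0]]}

```text
clock: 17.85
position: [0.5511, 0.2965, 0.0654]
ee_rot: [2.956, 1.057, -0.001]
force: [2.4, -4.3, -6.1]
width: 0.149
gripper_force: 39.7
```

```bash
python3 rel.py .55 .2965 .064
```

```text
d [-0.0008 -0.0007  0.0014] yawy -50.67 z [ 0.    -0.002 -1.   ] q [-1.14  0.78  0.92  1.78 -0.74  0.97 -0.8 ] F [ 2.4 -4.3 -6.1]
```

Scaled: 0.14 rad is 1.4.

Call:
nudge_tcp:
  ticks: {"steps": [[0,0,0,1,0],[0,0,0,1.4,0],[0,0,0,1.4,0],[0,0,0,1.4,0],[0,0,0,1.4,0],[0,0,0,1.4,0],[0,0,0,1.4,0],[0,0,0,0.6,0],[0,0,0,0,0]]}

```text
clock: 18.75
position: [0.5516, 0.2936, 0.0654]
ee_rot: [3.097, -0.492, 0.003]
force: [3.2, -12.8, -6.8]
width: 0.151
gripper_force: 39.7
```

```bash
python3 rel.py .55 .2965 .064
```

```text
d [-0.0024 -0.0023  0.0014] yawy -108.06 z [ 0.001 -0.006 -1.   ] q [-1.24  0.91  1.15  1.79 -0.93  1.1  -1.63] F [  3.2 -12.8  -6.8]
```

Scaled: -0.04 m is -0.8, -0.02 m is -0.4, -0.15 rad is -1.5.

Call:
nudge_tcp:
  ticks: {"steps": [[0,0,0,0,0.4],[0,0,0,0,0.4],[0,0,0,0,0.4],[0,0,0,0,0.4],[0,0,-0.4,0,0.4],[0,0,-0.8,0,0.4],[0,0,-0.8,0,0],[0,0,0,-1.5,0],[0,0,0,-1.5,0],[0,0,0,-1.5,0]]}
  force: 20

```text
clock: 19.75
position: [0.5514, 0.2978, 0.1678]
ee_rot: [-3.132, -0.227, -0.003]
force: [-0.4, 0.9, 0.2]
width: 0.102
gripper_force: 0.0
```

Call:
nudge_tcp:
  ticks: {"steps": [[0,0,0,-1.5,0],[0,0,0,-1.5,0],[0,0,0,-1.5,0],[0,0,0,-1.5,0],[0,0,0,-1.5,0],[0,0,0,-1.5,0],[0,0,0,-1.5,0],[0,0,0,-1.5,0],[0,0,0,-1.5,0],[0,0,0,-1.5,0]]}

```text
clock: 20.75
position: [0.5516, 0.2973, 0.1675]
ee_rot: [2.138, 2.301, 0.002]
force: [0.0, 0.4, 0.3]
width: 0.004
gripper_force: 0.0
```

Call:
nudge_tcp:
  ticks: {"steps": [[0,0,0,-0.6,0],[0,0,0,0,0],[0,0,0,0,0]]}

```text
clock: 21.05
position: [0.5514, 0.2975, 0.1668]
ee_rot: [2.078, 2.356, 0.002]
force: [0.3, -0.3, -0.3]
width: 0.007
gripper_force: 0.0
```

```bash
python3 rel.py .580 .0905 .108
```

```text
d [-0.209   0.0024  0.0587] yawy 7.18 z [ 0.001  0.    -1.   ] q [-1.05  0.56  0.72  1.68 -0.42  1.05 -0.07] F [ 0.3 -0.3 -0.3]
```

Call:
nudge_tcp:
  ticks: {"steps": [[-0.9,0.01,0,0,0],[-0.9,0.01,0,0,0],[-0.9,0.01,0,0,0],[-0.9,0.01,0,0,0],[-0.58,0,0,-0.07,0],[0,0,0.6,0,0],[0,0,0.44,0,0],[0,0,0,0,0]]}

```text
clock: 21.85
position: [0.5779, 0.0903, 0.1117]
ee_rot: [-2.068, -2.362, 0.006]
force: [0.0, 0.3, 0.6]
width: 0.006
gripper_force: 0.0
```

Call:
nudge_tcp:
  ticks: {"steps": [[0,0,0.08,0,0],[0,0,0.06,0,0],[0,0,0,0,0]]}

```text
clock: 22.15
position: [0.58, 0.091, 0.1073]
ee_rot: [2.066, 2.366, 0.001]
force: [0.5, -0.2, 1.0]
width: 0.006
gripper_force: 0.0
```

Call:
nudge_tcp:
  ticks: {"steps": [[0,0,0.06,0,0],[0,0,0.06,0,0],[0,0,0,0,0]]}

```text
clock: 22.45
position: [0.5803, 0.0925, 0.1014]
ee_rot: [-2.065, -2.367, -0.004]
force: [-2.0, 3.9, 6.4]
width: 0.005
gripper_force: 3.3
```

Scaled: 0.003 m is 0.06, 0.002 m is 0.04.

Call:
nudge_tcp:
  ticks: {"steps": [[0,0,0.06,0,0],[0,0,0.04,0,0],[0,0,0,0,0]]}

```text
clock: 22.75
position: [0.5819, 0.0933, 0.098]
ee_rot: [2.064, 2.367, 0.009]
force: [-1.0, 6.4, 17.8]
width: 0.009
gripper_force: 8.9
```

Call:
nudge_tcp:
  ticks: {"steps": [[0,0,0.04,0,0],[0,0,0,0,0]]}

```text
clock: 22.95
position: [0.583, 0.0936, 0.0971]
ee_rot: [2.063, 2.367, 0.013]
force: [-2.8, 7.5, 27.4]
width: 0.005
gripper_force: 13.6
```

Call:
nudge_tcp:
  ticks: {"steps": [[0,0,0,0,0],[0,0,0,0,0],[0,0,0,0,0],[0,0,0,0,0],[0,0,0,0,0],[0,0,0,0,0],[0,0,0,0,0],[0,0,0,0,0],[0,0,0,0,0],[0,0,0,0,0]]}

```text
clock: 23.95
position: [0.5828, 0.0936, 0.0971]
ee_rot: [2.063, 2.367, 0.013]
force: [-2.8, 7.4, 26.5]
width: 0.005
gripper_force: 13.4
```

Call:
nudge_tcp:
  ticks: {"steps": [[0,0,0,0,0],[0,0,0,0,0],[0,0,0,0,0],[0,0,0,0,0],[0,0,0,0,0],[0,0,0,0,0],[0,0,0,0,0],[0,0,0,0,0],[0,0,0,0,0],[0,0,0,0,0]]}

```text
clock: 24.95
position: [0.5828, 0.0936, 0.0972]
ee_rot: [2.063, 2.367, 0.013]
force: [-3.1, 7.6, 27.1]
width: 0.006
gripper_force: 13.4
```

```bash
sed -i 's/c-45/c-30/;s/y0+90,x0:x0+90/y0+60,x0:x0+60/;s/.59,.015,z/.588,.018,z/;s/400\/90/400\/60/' bub.py; python3 bub.py pics/b2.png
```

```text
scene (np.int64(304), np.int64(247)) scale 6.666666666666667
side (np.int64(282), np.int64(227)) scale 6.666666666666667
```

View pics/b2.png

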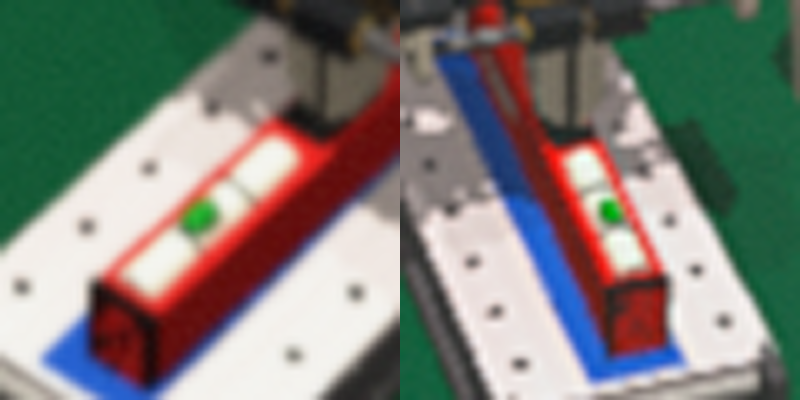

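The bubble now stands about 5–7 mm towards the hinge. I'll measure it more exactly on a rectified axis profile.

```bash
cat > prof.py <<'E'
from h import *
import sys
# rectify the vial plane to 4 px/mm: rows = along level (+x end up .. hinge), cols across
Z=float(sys.argv[1]);c=np.array([.5815,.0925]);a=np.radians(96.8);u=-np.array([np.cos(a),np.sin(a)]);v=np.array([-u[1],u[0]])
out=[]
for n in("scene","side"):
    im=arm.get_image(n)
    w=[(20,-15),(130,-15),(130,15),(20,15)]
    src=np.float32([w2px(im,(*(c+.001*(s*u+t*v)),Z)) for s,t in w]);dst=np.float32([((s-20)*6,(t+15)*6) for s,t in w])
    k=cv2.warpPerspective(im["image"],cv2.getPerspectiveTransform(src,dst),(660,180),flags=cv2.INTER_CUBIC);out.append(k)
    H=cv2.cvtColor(k,cv2.COLOR_BGR2HSV).astype(int);g=(H[...,0]>45)&(H[...,0]<75)&(H[...,1]>130)&(H[...,2]>90)
    wh=(H[...,1]<70)&(H[...,2]>150);x=np.nonzero(wh.sum(0)>25)[0];y,xg=np.nonzero(g)
    print(n,"vial",20+x.min()/6,20+x.max()/6,"bubble",20+xg.mean()/6,20+xg.min()/6,20+xg.max()/6,"across",wh.nonzero()[0].mean()/6-15)
cv2.imwrite(sys.argv[2],np.vstack(out))
E
python3 prof.py .106 pics/p1.png
```

```text
scene vial 24.5 129.83333333333331 bubble 85.24826917751315 78.16666666666666 92.0 across -0.5164755714598694
side vial 38.0 129.83333333333331 bubble 86.83182251908397 78.83333333333334 94.66666666666667 across -1.484114895316333
```

View pics/p1.png

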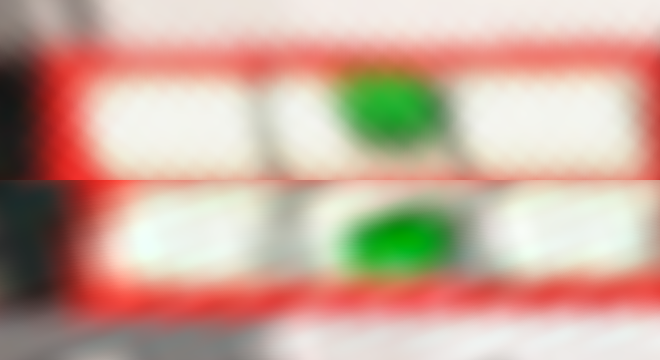

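Lines in the scene rectification are at x≈263 and 455 and the bubble is at 391, about 5–6 mm towards the hinge, so the foot needs about +0.38 rad more. I'll regrip the foot a half turn round, at tool-y yaw 72°.

The rows are not in the units I measure in: shifts go in shares of 50 mm and turns go in units of 0.1 rad. I convert before sending: 0.045 m is 0.9, 0.04 m is 0.8, -0.15 rad is -1.5.

Call:
nudge_tcp:
  ticks: {"steps": [[0,0,-0.2,0,0],[0,0,-0.5,0,0],[0,0,-0.7,0,0.3],[0.8,0,0,0,0.4],[0.9,0,0,0,0.4],[0.9,0,0,0,0.4],[0.9,0,0,0,0.4],[0.6,-0.06,0,0,0.4],[0,0,0,-1.5,0.4],[0,0,0,-1.5,0.4]]}

```text
clock: 26.15
position: [0.5484, 0.2953, 0.1635]
ee_rot: [1.678, 2.656, -0.001]
force: [0.8, -0.5, -0.5]
width: 0.4
gripper_force: 0.0
```

Call:
nudge_tcp:
  ticks: {"steps": [[0,0,0,-1.5,0.4],[0,0,0,-1.5,0.4],[0,0,0,-1.5,0.4],[0,0,0,-1.5,0.4],[0,0,0,-1.5,0.4],[0,0,0,-0.6,0.4],[0,0,0,0,0.4],[0,0,0,0,0.4]]}

```text
clock: 26.95
position: [0.5491, 0.2934, 0.1638]
ee_rot: [0.513, 3.099, 0.0]
force: [0.0, -0.1, 0.1]
width: 0.402
gripper_force: 0.0
```

```bash
python3 rel.py .5505 .2965 .065
```

```text
d [-0.0003  0.0034  0.0988] yawy 71.19 z [ 0.  0. -1.] q [-0.86  0.5   0.42  1.68 -0.24  1.01  0.88] F [ 0.  -0.1  0.1]
```

Call:
nudge_tcp:
  ticks: {"steps": [[0,0.07,0.6,-0.1,0.4],[0,0,0.8,0,0.4],[0,0,0.56,0,0.4],[0,0,0,0,0.0],[0,0,0,0,0],[0,0,0,0,0],[0,0,0,0,0],[0,0,0,0,0],[0,0,0,0,0]]}
  force: 40

```text
clock: 27.85
position: [0.5502, 0.2941, 0.0672]
ee_rot: [-0.498, -3.102, 0.004]
force: [-3.7, -8.1, 1.2]
width: 0.149
gripper_force: 40.0
```

```bash
python3 rel.py .5505 .2965 .065
```

```text
d [0.0005 0.0024 0.0022] yawy 71.77 z [-0.001 -0.002 -1.   ] q [-0.83  0.62  0.37  1.76 -0.29  0.82  0.94] F [-3.7 -8.1  1.2]
```

Target yaw is 71.9 − 21.8 ≈ 50°.

Scaled: 0.14 rad is 1.4.

Call:
nudge_tcp:
  ticks: {"steps": [[0,0,0,1,0],[0,0,0,1.4,0],[0,0,0,1.4,0],[0,0,0,0,0],[0,0,0,0,0]]}

```text
clock: 28.35
position: [0.55, 0.2936, 0.0672]
ee_rot: [1.076, 2.952, -0.005]
force: [-4.5, -9.3, 3.1]
width: 0.148
gripper_force: 40.0
```

```bash
python3 rel.py .5505 .2965 .065
```

```text
d [0.0015 0.0026 0.0022] yawy 49.96 z [-0.001 -0.003 -1.   ] q [-0.89  0.63  0.48  1.77 -0.37  0.83  0.63] F [-4.5 -9.3  3.1]
```

Call:
nudge_tcp:
  ticks: {"steps": [[0,0,0,0,0.4],[0,0,0,0,0.4],[0,0,0,0,0.4],[0,0,0,0,0.4],[0,0,-0.4,0,0.4],[0,0,-0.8,0,0.4],[0,0,-0.8,0,0],[0,0,0,1.5,0],[0,0,0,1.5,0],[0,0,0,1.5,0]]}
  force: 20

```text
clock: 29.35
position: [0.5504, 0.2973, 0.1665]
ee_rot: [1.711, 2.635, 0.003]
force: [-0.5, 0.3, -0.5]
width: 0.103
gripper_force: 0.0
```

Call:
nudge_tcp:
  ticks: {"steps": [[0,0,0,1.5,0],[0,0,0,1.4,0],[0,0,0,0,0],[0,0,0,0,0]]}

```text
clock: 29.75
position: [0.5502, 0.297, 0.1658]
ee_rot: [2.061, 2.371, 0.0]
force: [-0.3, 0.6, 0.1]
width: 0.01
gripper_force: 0.0
```

```bash
python3 rel.py .5815 .0915 .113
```

```text
d [-0.2079  0.0025  0.0528] yawy 7.99 z [ 0. -0. -1.] q [-1.06  0.57  0.73  1.69 -0.43  1.05 -0.05] F [-0.3  0.6  0.1]
```

Scaled: -0.045 m is -0.9, 0.03 m is 0.6.

Call:
nudge_tcp:
  ticks: {"steps": [[-0.9,0.01,0,0,0],[-0.9,0.01,0,0,0],[-0.9,0.01,0,0,0],[-0.9,0.01,0,0,0],[-0.56,0,0,0,0],[0,0,0.6,0,0],[0,0,0.44,0,0],[0,0,0.08,0,0],[0,0,0.06,0,0],[0,0,0,0,0]]}

```text
clock: 30.75
position: [0.5806, 0.0911, 0.1073]
ee_rot: [2.065, 2.367, 0.001]
force: [0.0, 0.1, 0.7]
width: 0.004
gripper_force: 0.0
```

Call:
nudge_tcp:
  ticks: {"steps": [[0,0,0.06,0,0],[0,0,0.06,0,0],[0,0,0.04,0,0],[0,0,0,0,0]]}

```text
clock: 31.15
position: [0.5812, 0.0933, 0.1]
ee_rot: [-2.064, -2.368, -0.006]
force: [-0.5, 5.8, 7.6]
width: 0.002
gripper_force: 3.8
```

Call:
nudge_tcp:
  ticks: {"steps": [[0,0,0.04,0,0],[0,0,0,0,0]]}

```text
clock: 31.35
position: [0.5822, 0.0936, 0.099]
ee_rot: [2.063, 2.368, 0.009]
force: [-1.9, 5.9, 14.5]
width: 0.007
gripper_force: 7.2
```

Scaled: 0.002 m is 0.04, 0.001 m is 0.02.

Call:
nudge_tcp:
  ticks: {"steps": [[0,0,0.04,0,0],[0,0,0.02,0,0],[0,0,0,0,0],[0,0,0,0,0],[0,0,0,0,0],[0,0,0,0,0],[0,0,0,0,0],[0,0,0,0,0],[0,0,0,0,0],[0,0,0,0,0]]}

```text
clock: 32.35
position: [0.5837, 0.0941, 0.0977]
ee_rot: [2.062, 2.367, 0.014]
force: [-2.1, 8.2, 28.5]
width: 0.006
gripper_force: 13.9
```

Call:
nudge_tcp:
  ticks: {"steps": [[0,0,0,0,0],[0,0,0,0,0],[0,0,0,0,0],[0,0,0,0,0],[0,0,0,0,0],[0,0,0,0,0],[0,0,0,0,0],[0,0,0,0,0],[0,0,0,0,0],[0,0,0,0,0]]}

```text
clock: 33.35
position: [0.5837, 0.0941, 0.0977]
ee_rot: [2.062, 2.367, 0.014]
force: [-2.8, 8.1, 28.3]
width: 0.005
gripper_force: 13.9
```

```bash
python3 prof.py .1065 pics/p2.png
```

```text
scene vial 22.833333333333332 129.83333333333331 bubble 80.52590562184241 74.16666666666666 86.16666666666667 across -0.46392938287633534
side vial 38.33333333333333 129.83333333333331 bubble 81.91150824484157 74.16666666666666 88.66666666666667 across -1.437960575563503
```

View pics/p2.png

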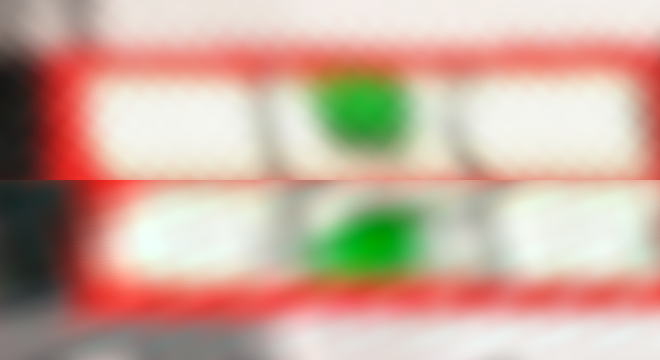

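Both views show the bubble between the lines: scene 363 against a mid of 361, side 371 against a mid of 387. That is within 3 mm, with about 28 N of press held for 2 s, so I'm handing in.

```bash
python3 -c "
from cell import arm
print(arm.sign_off())"
```

```text
the job is handed in; nothing more can be done
None
```

I handed the job in at about 33 s with the robot still pressing the level onto the stage at about 28 N and the bubble within about 3 mm of the vial's middle; the hand-in gave no verdict.

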